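# Latch the spark-guard gate

### The arm

A 7-joint arm with a two-finger parallel gripper is mounted at the origin on the work surface. World frame = base frame: x ahead of the robot, y to its left, z up, the work surface at z = 0. Lengths are in m, angles in degrees, forces in N, time in s.
With the tool pointing down it reaches from about 0.425 to 0.875 m from the base axis. Payload 9.9 kg.
Tool frame: the origin (TCP) lies on the centre line of the jaws, within the pads' length; the fingertips stand 11 mm ahead of it and the grasp point (between the pads) lies 8 mm behind it; z points along the fingers, y is the direction in which the jaws open and shut (so a half turn about z gives the same grasp; the last joint's range is limited). The gripper opens to 85 mm and grips with 20 to 120 N. Pads are 22 mm wide; open, the fingers measure 114 mm over their backs; the gripper's body (76 mm by 85 mm) begins 54 mm behind the grasp point. The pads swing forward as they close: fully open they stand 13 mm farther back than shut.
Start: joints at [-76.765, 32.985, 1.427, 82.34, -0.859, 64.687, -3.237], TCP at [0.209, 0.642, 0.242] pointing down, gripper open.
Joint ranges: [-157.87, 157.87], [-19.46, 123.44], [-87.15, 90], [11.01, 140.99], [-62.26, 242.26], [9.8, 113.94], [-161.44, 161.44]. Speed limits (degrees/s): [127.2, 127.2, 172.46, 172.46, 180, 180, 180].

### API

Orientations are given as [roll, pitch, yaw] about the fixed x, y, z axes, in that order (R = Rz(yaw) Ry(pitch) Rx(roll)).
In Python, from plant import env gives the robot as it stands.
- The arm moves only by the tool send_rows, never from a script. Its argument "targets" is a list of rows, each an object with "linear": the shift along the tool's x, y, z in mm, a list of three; "roll": the turn about the tool's z in degrees; "jaw": the finger opening in mm, from 0 to 85.4. In form: [{"linear": [tx, ty, tz], "roll": roll, "jaw": jaw}, ...]. A call has exactly 8 rows; each row is the pose to reach, as a shift and turn from the pose commanded when the call began, along the tool's axes at that moment; what a row does not reach only later rows make up. A row lasts 1/8 s, in which the tool goes at most 62.5 mm and 10.7 degrees, less where a joint would pass 70% of its speed; a pose out of reach is approached as far as the arm can. A call with a gripper value outside its range is refused whole. The fingers move at their own pace and stop on an object; "newtons" is the grip in N (left out, the last holds). Time passes only in rows, so rows that repeat a pose let the fingers close, or fill a call up. It gives the time, the measured TCP pose, the force and the opening at its end, in the units of the state.
- env.observe(): the state, without advancing time (a new reading comes with each control period).
- env.read_camera(name): name is "scene" or "top" or "wrist"; returns the picture (400x640x3 uint8, blue, green, red); there is no depth.
- env.camera_model(name): a dict with "intrinsics" (3x3 intrinsics, pixels), "k1" (the pictures are not rectified: a ray, as slopes to the right and down, at radius r is drawn at 1 + k1 r^2 times it, then the intrinsics apply), "pose" (4x4, takes a point from camera to world coordinates). Camera axes: x right, y down, z forward; pixel columns grow to the right and rows downward; lengths in m; the calibration is good to about 2 mm. A picture is of the moment at which its call begins: read the wrist's pose just before it. camera_model takes no time and is no camera call; for the wrist camera it gives the pose at the moment of the call.
- env.close_job(): hands the job in, once; it reports no verdict.
The state is a dict: "time": time; "joint_pos": joint angles; "joint_vel": joint speeds; "joint_torque": joint torques, N m; "ee_pos": TCP position; "orientation": TCP orientation; "force": force on the tool from outside, world axes, zero at the start; "moment": the same for the moment, N m; "finger_gap": finger opening in m.
Only numpy, scipy, OpenCV 4.12 (cv2) and the standard library are available. Lean on these libraries where they do the work, as an engineer would, in place of code of your own. Each camera call takes 0.05 s, during which the arm holds its last target. There are 200 camera calls.

### The job

Close the gate of the spark guard and latch it: lift the gate's latch bar by its yellow thumb tab, carry it over the lip of the brass striker as you swing the gate shut, and let its red end drop fully home into the notch between lip and backstop, so that the bar lies level and the gate stays shut when you let go. The striker bends easily and may sit anywhere along its slot, so go gently and feel for the backstop rather than forcing the bar against it, and leave the lamp and everything else on the bench alone.

Things in the scene. Friction and masses are not known exactly. Their poses are not given: they have to be found in the camera images.
- tab (a point): centre of the yellow upright thumb tab on the bar: 10 mm thick across the bar, 18 mm along it, standing 52 mm above the bar's top edge (this point 28 mm above that edge); pinch it from above across its 10 mm. x across the bar (normal to the gate), y along the bar from free end to pivot, z up when the bar is level
- bar (a joint): angle of the latch bar (flat steel, 8 mm thick, 20 mm high, about 0.2 kg) about its pivot on the gate, rad: 0 = level on its rest, positive = free end lifted, at most 0.6. It swings in the gate's plane and falls back by its weight
- bar_pivot (a point): pivot of the latch bar, half-way up the bar; on the gate's front face, 160 mm above the bench, 14 mm in front (-x of the gate) of the hinge axis and 70 mm from it along the gate. The tab's centre is 135 mm along the bar from here towards the free end and 38 mm higher. Same axes as the tab
- nose: red free end of the latch bar, 8 mm thick, 20 mm high, 52 mm long; origin at its middle, 194 mm along the bar from the pivot, 264 mm from the hinge along the gate; same axes as the tab. Pressed hard on the striker (15 N or more) it bends it
- gate (a joint): angle of the pierced blue-framed gate about its upright hinge, rad: 0 = in line with the guard's front, positive = open towards the robot. A light spring holds it ajar near 0.5; holding it shut by the tab takes 2 to 3 N. With the bar lifted it can swing on inwards to -0.15
- catch_post (a point): centre of the slotted steel plate (112 x 26 mm) on top of the fixed catch post, 140 mm above the bench; axes of the guard: x into the guard (closing direction), y from catch post to hinge, z up. From here the hinge axis lies 14 mm in +x and 260 mm in +y
- striker_slot (a point): point 26 mm above catch_post, at the height of the lip's top; same axes. The brass striker (24 mm in y) is bolted along the slot: its notch's middle is up to 16 mm either way in x from here, not measured. Along +x: lip 24 mm thick, top here (16 mm above the level bar's under edge); notch 12 mm wide; backstop 30 mm thick, top 28 mm higher. The nose has 4 mm play in the notch
- gate_hinge (a point): point on the gate's upright hinge axis, 160 mm above the bench; its axes turn with the gate: the gate extends along -y from it, x is the gate's normal, pointing into the guard, z up; at gate angle 0 its axes are those of the guard
- lamp: lamp shade being worked on, 120 mm across, 100 mm high, standing loose inside the guard; origin at its underside; leave alone
- lamp_stack: finished lamp shade, four tiers and a dome, 140 mm across, 145 mm high, origin at its underside; stands clear, leave alone
- rings: two welded hexagonal rings on each other, 150 mm across, 36 mm high, origin at the underside; leave alone
- hammer: hammer lying on the bench; leave alone
- wrench: wrench lying on the bench; leave alone
- driver: screwdriver lying on the bench; leave alone
- spray: red-labelled spray can, 60 mm across, 170 mm high, origin at the underside; leave alone
- template: yellow hexagonal template plate, 110 mm across, 8 mm thick; leave alone

How it is judged (in metres and radians):
On the way:
1. the bar is lifted over the striker's lip with the gate nearly shut (value of joint bar above 0.07 rad and value of joint gate below 0.12 rad), for 0.1 s.
At the end, for the whole second after the job is handed in: The gate is held shut by the latch (gate angle between -0.078 and 0.08 rad, as the striker's place decides), the bar lies level in the notch (bar angle below 0.025 rad) and is at rest (value of joint bar below 0.025 rad and value of joint gate between -0.078 and 0.08 rad and angular speed of nose below 0.05 rad/s); the robot touches nothing.
It fails at once if the bar's nose is pressed on the striker with more than 15 N (contact force between nose and anything else above 15 N and contact force between nose and the fingers below 1 N).
It fails at once if the lamp inside the guard is moved by more than 20 mm (distance of lamp from where it was at the start of the episode above 0.02 m).
It fails at once if another thing on the bench is moved by more than 30 mm (distance of any of lamp_stack, rings, hammer, wrench, driver, spray, template from where it was at the start of the episode above 0.03 m).
It also fails if it takes over 58 s, if anything falls off the work surface, if the arm or the gripper's body presses on something with over 40 N, if the wrist force passes 120 N, or if a joint passes its speed limit or range.

## Working session

There is one attempt and no reset: what is moved stays moved. The work goes in short steps, Python scripts to look and compute and a tool call to move; the robot and the scene stay as the last step left them, time stands still between calls to the robot, and variables do not carry over. Pictures are saved under pics/ and viewed, about 8 in all and at most 12, crops included, and the job is handed in when it is done.

Besides the shell and the picture viewer there is one more tool, called after "Emit:" as name([rows], argument=value, ...), one row to a line, values as JSON. send_rows: Moves the arm, as the interface text tells. Its arguments: {"type":"object","properties":{"targets":{"type":"array"},"newtons":{"type":"number"}},"required":["targets"]}

```bash
mkdir -p pics; cat > h.py <<'E'
from plant import env
import numpy as np, cv2
def proj(m,P):
    T=np.linalg.inv(m["pose"]);p=(T[:3,:3]@np.asarray(P,float).T).T+T[:3,3]
    s=p[:,:2]/p[:,2:];r=(s**2).sum(1,keepdims=True);s=s*(1+m["k1"]*r)
    K=np.array(m["intrinsics"]);return s@K[:2,:2].T+K[:2,2]
def ray(m,uv):
    K=np.array(m["intrinsics"]);d=(np.array(uv,float)-K[:2,2])/[K[0,0],K[1,1]]
    s=d.copy()
    for _ in range(20): s=d/(1+m["k1"]*(s@s))
    T=np.array(m["pose"]);return T[:3,3],T[:3,:3]@np.array([s[0],s[1],1])
def atz(m,uv,z):
    o,d=ray(m,uv);return o+d*(z-o[2])/d[2]
E
python3 - <<'E'
from h import *
for n in ["scene","top"]:
    cv2.imwrite(f"pics/{n}0.png",env.read_camera(n)); m=env.camera_model(n); print(n,m)
s=env.observe();print(s["time"],s["ee_pos"],s["orientation"],s["force"],s["finger_gap"])
E
```

```text
scene {'intrinsics': array([[409.26480482,   0.        , 319.46736174],
       [  0.        , 409.26480482, 205.30893918],
       [  0.        ,   0.        ,   1.        ]]), 'k1': -0.08695137890183148, 'pose': array([[ 0.50243251,  0.66147216, -0.55679094,  1.37719769],
       [ 0.86449342, -0.37346729,  0.33641241, -0.518221  ],
       [ 0.01458424, -0.65036664, -0.75948044,  1.30646516],
       [ 0.        ,  0.        ,  0.        ,  1.        ]])}
top {'intrinsics': array([[372.93956303,   0.        , 324.57027217],
       [  0.        , 372.93956303, 199.72167498],
       [  0.        ,   0.        ,   1.        ]]), 'k1': -0.05921118014817768, 'pose': array([[ 0.00690197, -0.98563639,  0.16874022,  0.33202068],
       [-0.99994712, -0.00808938, -0.0063505 , -0.00513449],
       [ 0.00762429, -0.16868746, -0.9856401 ,  1.27239324],
       [ 0.        ,  0.        ,  0.        ,  1.        ]])}
0.1 [0.20886226 0.64148126 0.24153725] [-1.79916378e+02  3.13494790e-03  1.61965801e+02] [-0.42764318  0.19762043 -0.55691301] 0.08556544826374453
```

View pics/top0.png

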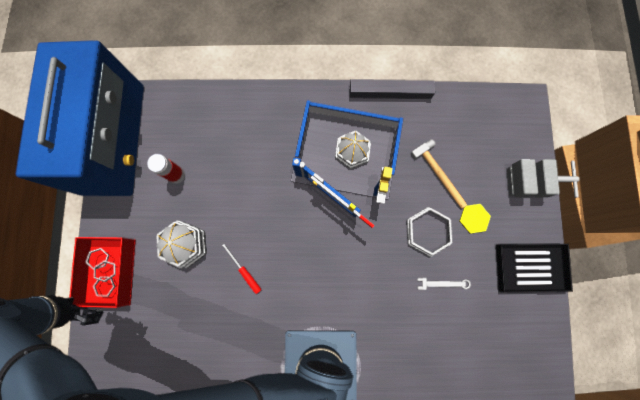

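View pics/scene0.png

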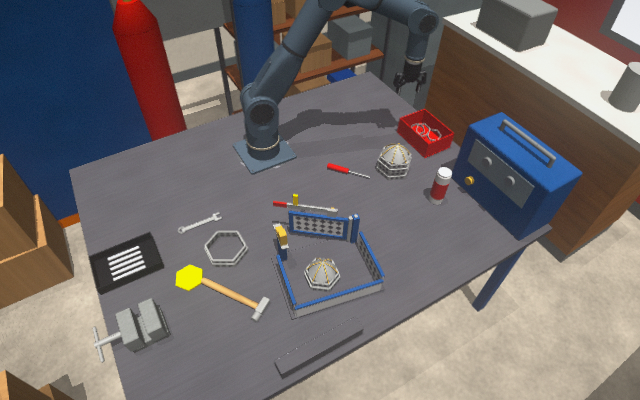

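The top view shows the hinge near (297,162), the open gate with its nose near (368,223), the yellow tab near (352,207) and the striker and post near (384,187). I'll enlarge both views there.

```bash
python3 - <<'E'
import cv2
a=cv2.imread("pics/top0.png")[145:240,285:410];b=cv2.imread("pics/scene0.png")[185:285,265:390]
a=cv2.resize(a,None,fx=6,fy=6,interpolation=cv2.INTER_CUBIC);cv2.imwrite("pics/topc.png",a)
b=cv2.resize(b,None,fx=6,fy=6,interpolation=cv2.INTER_CUBIC);cv2.imwrite("pics/scc.png",b)
E
```

```text
(no output)
```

View pics/topc.png

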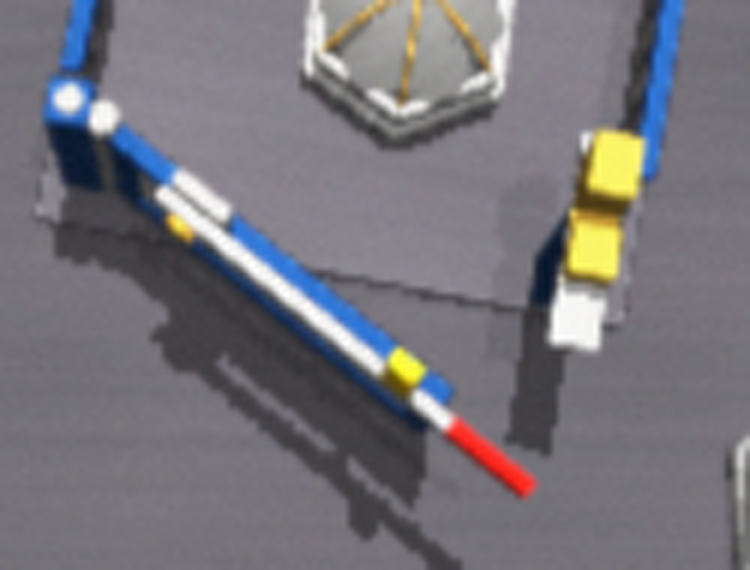

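View pics/scc.png

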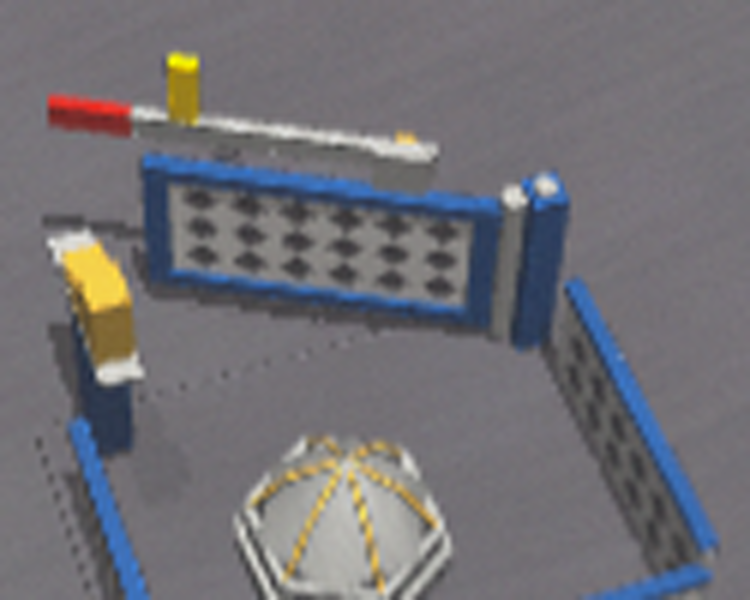

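```bash
cat > fit.py <<'E'
from h import *
from scipy.optimize import least_squares
mt,ms=env.camera_model("top"),env.camera_model("scene")
def Rz(a): return np.array([[np.cos(a),-np.sin(a),0],[np.sin(a),np.cos(a),0],[0,0,1]])
def gate(p,q): # point in gate-hinge frame (z abs)
    # gate positive = opens toward -x of guard; gate extends -y; opening => rotate
    return np.array([p[0],p[1],0])+Rz(p[2]-p[3])@np.array(q)
def guard(p,q): return np.array([p[0],p[1],0])+Rz(p[2])@(np.array(q)+[-.014,-.260,0])
G=lambda a,x,z:('g',(x,-.07-a,z)) # along the bar
obs=[ # cam, kind, point, px in crop
('t',G(.220,-.014,.17),(529,490)),('t',G(.168,-.014,.17),(453,425)),('t',G(.135,-.014,.222),(408,366)),
('t',('s',(.021,0,.194)),(616,164)),('t',('s',(-.030,0,.166)),(592,278)),
('t',('c',(-.056,0,.14)),(575,344)),
('s',G(.220,-.014,.17),(49,97)),('s',G(.168,-.014,.17),(131,108)),('s',G(.135,-.014,.222),(183,60)),
('s',('c',(.056,0,.14)),(120,375)),('s',('c',(-.056,0,.14)),(70,237)),
]
sc={'t':(285,145),'s':(265,185)}
def P(p,k):
    if k[0]=='g': return gate(p,k[1])
    if k[0]=='c': return guard(p,k[1])
    return guard(p,np.array(k[1])+[p[4],0,0])
def res(p,full=False):
    r=[]
    for c,k,uv in obs:
        px=(np.array(uv)+.5)/6-.5+sc[c]
        r.append(proj(mt if c=='t' else ms,[P(p,k)])[0]-px)
    r=np.array(r); return r if full else r.ravel()
if __name__=="__main__":
    best=min((least_squares(res,[.6,.1,y,g,0]) for y in(-.3,0) for g in (.5,-.5)),key=lambda s:s.cost)
    p=best.x;print(p.round(4),best.cost);print(res(p,True).round(1))
    np.save("p.npy",p)
    print("tab",gate(p,(-.014,-.205,.198)),"hinge px",(proj(mt,[gate(p,(0,0,.2))])-sc['t'])*6,"catch",guard(p,(0,0,.14)))
    print("tab closed",gate(np.r_[p[:3],0,0],(-.014,-.205,.198)))
E
python3 fit.py
```

```text
[ 0.6358  0.0596 -0.1813  0.5033  0.0056] 1.9974414149272695
[[ 0.1  0.2]
 [-0.9 -0.1]
 [-0.6  0.1]
 [ 0.   0.3]
 [-0.2 -0.4]
 [-0.4  0.1]
 [-0.4  0.5]
 [-0.3  0.5]
 [-0.6  0.1]
 [-0.1  0.9]
 [-0.6 -0.3]]
tab [ 0.4952851  -0.09031083  0.198     ] hinge px [[94.44377327 88.17673672]] catch [ 0.57511418 -0.19357188  0.14      ]
tab closed [ 0.58503159 -0.1394734   0.198     ]
```

```bash
cat >> h.py <<'E'
from scipy.spatial.transform import Rotation as Ro
def tool(target,yaw):
    s=env.observe();R=Ro.from_euler('xyz',s["orientation"],degrees=True)
    d=R.inv().apply(np.array(target)-s["ee_pos"])*1000
    r=(s["orientation"][2]-yaw+180)%360-180
    return d.round(1),round(r,1)
E
python3 - <<'E'
from h import *
print(tool([.45,.25,.30],106),tool([.495,-.09,.30],50.8))
E
```

```text
(array([-350.5, -297.7,  -58. ]), np.float64(56.0)) (array([-498.5, -607. ,  -57.5]), np.float64(111.2))
```

Emit:
send_rows([
  {"linear":[-40,-30,-30],"roll":7,"jaw":50},
  {"linear":[-80,-65,-50],"roll":14,"jaw":50},
  {"linear":[-120,-103,-58],"roll":21,"jaw":50},
  {"linear":[-165,-140,-58],"roll":28,"jaw":50},
  {"linear":[-210,-180,-58],"roll":35,"jaw":50},
  {"linear":[-255,-220,-58],"roll":42,"jaw":50},
  {"linear":[-300,-258,-58],"roll":49,"jaw":50},
  {"linear":[-345,-297,-58],"roll":56,"jaw":50},
], newtons=20)

```text
time: 1.1
ee_pos: [0.4456, 0.2509, 0.3002]
orientation: [-180.0, -0.0, 105.7]
force: [0.5, 1.0, 0.3]
finger_gap: 0.0504
```

```bash
python3 - <<'E'
from h import *
s=env.observe();print(s["time"],s["ee_pos"],s["orientation"],s["joint_pos"])
print(tool([.495,-.09,.30],50.8))
E
```

```text
1.1 [0.44564121 0.25088972 0.30023318] [-1.79995115e+02 -6.14812379e-03  1.05748172e+02] [-50.15403006  16.88329501  20.9263668  101.98159193  -6.73257456
  62.35763523 -11.17260609]
(array([-3.415e+02, -4.500e+01,  2.000e-01]), np.float64(54.9))
```

Emit:
send_rows([
  {"linear":[-45,-6,0],"roll":8,"jaw":50},
  {"linear":[-95,-12,0],"roll":16,"jaw":50},
  {"linear":[-145,-18,0],"roll":24,"jaw":50},
  {"linear":[-195,-25,0],"roll":32,"jaw":50},
  {"linear":[-245,-32,0],"roll":40,"jaw":50},
  {"linear":[-295,-39,0],"roll":48,"jaw":50},
  {"linear":[-341.5,-45,0],"roll":55,"jaw":50},
  {"linear":[-341.5,-45,0],"roll":55,"jaw":50},
])

```text
time: 2.1
ee_pos: [0.4954, -0.0919, 0.3003]
orientation: [179.9, 0.1, 50.5]
force: [0.6, 0.7, -0.0]
finger_gap: 0.0503
```

```bash
python3 - <<'E'
from h import *
s=env.observe();m=env.camera_model("wrist");im=env.read_camera("wrist")
np.save("m1.npy",m,allow_pickle=True);cv2.imwrite("pics/w1.png",im)
print(s["ee_pos"],s["orientation"],s["joint_pos"],m)
from fit import *
p=np.load("p.npy")
for k in [G(.135,-.014,.222),G(.22,-.014,.17),('s',(-.03,0,.166)),('s',(-.006,0,.166)),('s',(.006,0,.194))]: print(proj(m,[P(p,k)]).round(0))
E
```

```text
[ 0.49535067 -0.09190613  0.30033632] [1.79933978e+02 8.16593124e-02 5.05422565e+01] [-23.89234394  18.67709625  40.00068247 103.36294838 -13.27509665
  62.73014391 -18.70345227] {'intrinsics': array([[328.02136972,   0.        , 317.96416629],
       [  0.        , 328.02136972, 197.70407292],
       [  0.        ,   0.        ,   1.        ]]), 'k1': -0.05990819311065215, 'pose': array([[ 7.71694795e-01, -6.04425299e-01, -1.97881786e-01,
         5.44016629e-01],
       [-6.35992896e-01, -7.33184129e-01, -2.40736516e-01,
        -3.00043043e-02],
       [ 4.23455742e-04,  3.11626526e-01, -9.50204572e-01,
         4.32094749e-01],
       [ 0.00000000e+00,  0.00000000e+00,  0.00000000e+00,
         1.00000000e+00]])}
[[319. 210.]]
[[319. 277.]]
[[438. 231.]]
[[462. 219.]]
[[491. 225.]]
```

View pics/w1.png

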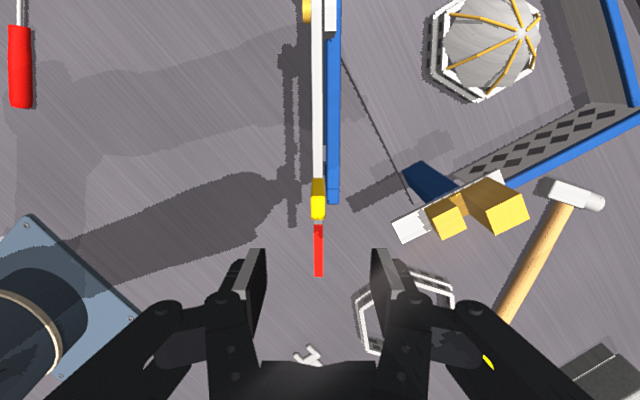

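The tab top (318,205) and nose tip (319,276) match the prediction. The lip and backstop are near (447,220) and (507,205), so I'll enlarge that crop.

```bash
python3 - <<'E'
from h import *
import fit
im=cv2.imread("pics/w1.png")[160:255,385:545]
im=cv2.resize(im,None,fx=5,fy=5,interpolation=cv2.INTER_CUBIC)
m=np.load("m1.npy",allow_pickle=True).item();p=np.load("p.npy")
for k in [('c',(a,b,.14)) for a in(-.056,.056) for b in (-.013,.013)]+[('s',(a,b,.166)) for a in(-.03,-.006) for b in (-.012,.012)]+[('s',(a,b,.194)) for a in(.006,.036) for b in (-.012,.012)]:
    u=(proj(m,[fit.P(p,k)])[0]-[385,160]+.5)*5-.5
    cv2.drawMarker(im,tuple(int(v) for v in u.round()),{'c':(255,0,255)}.get(k[0],(0,0,255) if k[1][2]<.18 else (0,255,0)),0,9,1)
    print(k,u.round(0))
cv2.imwrite("pics/w1c.png",im)
E
```

```text
('c', (-0.056, -0.013, 0.14)) [ 98. 427.]
('c', (-0.056, 0.013, 0.14)) [ 43. 321.]
('c', (0.056, -0.013, 0.14)) [628. 164.]
('c', (0.056, 0.013, 0.14)) [584.  48.]
('s', (-0.03, -0.012, 0.166)) [290. 409.]
('s', (-0.03, 0.012, 0.166)) [239. 301.]
('s', (-0.006, -0.012, 0.166)) [413. 349.]
('s', (-0.006, 0.012, 0.166)) [365. 239.]
('s', (0.006, -0.012, 0.194)) [554. 385.]
('s', (0.006, 0.012, 0.194)) [505. 264.]
('s', (0.036, -0.012, 0.194)) [726. 300.]
('s', (0.036, 0.012, 0.194)) [682. 176.]
```

View pics/w1c.png

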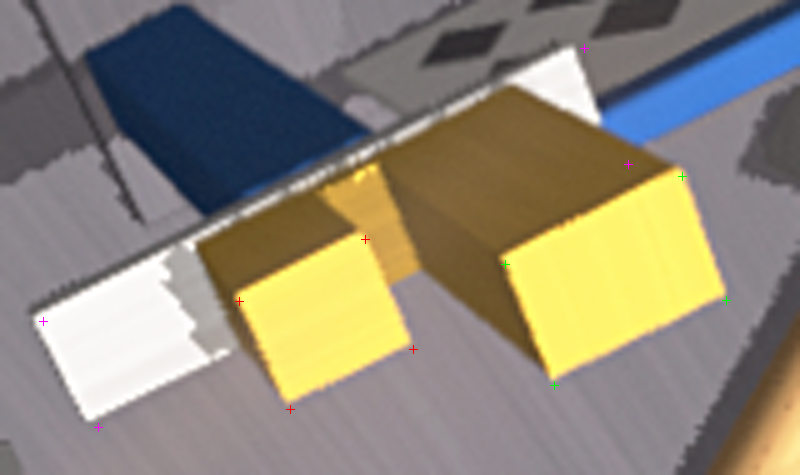

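```bash
cat > fit2.py <<'E'
import fit
from fit import *
m1=np.load("m1.npy",allow_pickle=True).item()
w=[('c',(-.056,-.013,.14),(88,420)),('c',(-.056,.013,.14),(34,313)),('c',(.056,.013,.14),(573,45)),
('s',(-.03,-.012,.166),(290,402)),('s',(-.03,.012,.166),(238,293)),('s',(-.006,-.012,.166),(411,344)),('s',(-.006,.012,.166),(362,234)),
('s',(.006,-.012,.194),(552,379)),('s',(.006,.012,.194),(501,255)),('s',(.036,-.012,.194),(724,296)),('s',(.036,.012,.194),(680,168))]
def r2(p): return np.r_[fit.res(p),np.ravel([proj(m1,[P(p,(k,q))])[0]-((np.array(u)+.5)/5-.5+[385,160]) for k,q,u in w])]
p=least_squares(r2,np.load("p.npy")).x;np.save("p2.npy",p);print(p.round(4),r2(p).round(1)[22:])
def tabpos(g,a): # a bar lift
    c,s=np.cos(a),np.sin(a);return gate(np.r_[p[:3],g,0],(-.014,-.07-(.135*c-.038*s),.16+.135*s+.038*c))
print(tabpos(p[3],0),np.degrees(p[2]-p[3])+90, "gnotch",-p[4]/.26)
T=tabpos(p[3],0);T[2]=.196;print(tool(T,np.degrees(p[2]-p[3])+90))
E
python3 fit2.py
```

```text
[ 0.6355  0.0611 -0.1839  0.4957  0.007 ] [ 0.2  0.7 -0.   0.9  0.6 -0.  -0.5  0.1 -0.2  0.3 -0.1 -0.3  0.1 -0.4
 -0.1 -0.2  0.5  0.3  0.  -0.4  0.   0.2]
[ 0.49572617 -0.08958503  0.198     ] 51.06088313201023 gnotch -0.026775902409635
(array([  0.2,   0.3, 104.1]), np.float64(-0.3))
```

Emit:
send_rows([
  {"linear":[0,0,30],"roll":0,"jaw":50},
  {"linear":[0,0,60],"roll":0,"jaw":50},
  {"linear":[0,0,85],"roll":0,"jaw":50},
  {"linear":[0,0,104],"roll":0,"jaw":50},
  {"linear":[0,0,104],"roll":0,"jaw":40},
  {"linear":[0,0,104],"roll":0,"jaw":25},
  {"linear":[0,0,104],"roll":0,"jaw":15},
  {"linear":[0,0,104],"roll":0,"jaw":5},
], newtons=25)

```text
time: 3.15
ee_pos: [0.4963, -0.0881, 0.1971]
orientation: [179.9, -0.1, 51.0]
force: [1.1, -0.8, 2.8]
finger_gap: 0.0096
```

Emit:
send_rows([
  {"linear":[0,0,0],"roll":0,"jaw":0},
  {"linear":[0,0,0],"roll":0,"jaw":0},
  {"linear":[0,0,0],"roll":0,"jaw":0},
  {"linear":[0,0,0],"roll":0,"jaw":0},
  {"linear":[0,0,0],"roll":0,"jaw":0},
  {"linear":[0,0,0],"roll":0,"jaw":0},
  {"linear":[0,0,0],"roll":0,"jaw":0},
  {"linear":[0,0,0],"roll":0,"jaw":0},
])

```text
time: 4.15
ee_pos: [0.4964, -0.0882, 0.197]
orientation: [179.9, -0.1, 51.0]
force: [0.8, -0.2, 6.3]
finger_gap: 0.0095
```

```bash
python3 - <<'E'
from fit2 import *
s=env.observe();print(s["time"],s["ee_pos"],s["orientation"],s["force"],s["finger_gap"])
P0=np.array(s["ee_pos"]);
# grasp offset relative to nominal tab, in gate frame carried with the bar
g0=p[3]; t0=tabpos(g0,0); off=P0-t0;print("off",off)
y0=np.degrees(p[2]-g0)+90
R=Ro.from_euler('xyz',s["orientation"],degrees=True)
np.savez("grasp.npz",off=off,g0=g0,P0=P0,R=R.as_matrix())
def wp(g,a):
    T=tabpos(g,a)+Rz(g0-g)@off
    return (R.inv().apply(T-P0)*1000).round(1), round(np.degrees(g-g0),1)
for a in (.05,.1,.15,.18): print("lift",a,wp(g0,a))
for g in (.45,.4,.35,.3,.25,.2,.15,.1,.08,.06,.04,.02,0,-.01,-.02,-.03,-.04): print(g,wp(g,.18),[(-v).round(1) if 0 else v for v in wp(g,0)][0])
E
```

```text
[ 0.6355  0.0611 -0.1839  0.4957  0.007 ] [ 0.2  0.7 -0.   0.9  0.6 -0.  -0.5  0.1 -0.2  0.3 -0.1 -0.3  0.1 -0.4
 -0.1 -0.2  0.5  0.3  0.  -0.4  0.   0.2]
[ 0.49572617 -0.08958503  0.198     ] 51.06088313201023 gnotch -0.026775902409635
(array([-1.5,  0.3,  1. ]), np.float64(-0.1))
4.15 [ 0.49644088 -0.08821814  0.19701933] [ 1.79921453e+02 -6.90337561e-02  5.09526031e+01] [ 0.82897478 -0.17541927  6.27242973] 0.009484673049940436
off [ 0.00071471  0.00136689 -0.00098067]
lift 0.05 (array([ 2.1,  0. , -6.7]), np.float64(0.0))
lift 0.1 (array([  4.5,   0. , -13.3]), np.float64(0.0))
lift 0.15 (array([  7.2,   0. , -19.7]), np.float64(0.0))
lift 0.18 (array([  9. ,   0. , -23.5]), np.float64(0.0))
0.45 (array([  8.6,   8.9, -23.5]), np.float64(-2.6)) [-0.4  9.3  0. ]
0.4 (array([  8.6,  18.7, -23.5]), np.float64(-5.5)) [-0.4 19.5  0. ]
0.35 (array([  9.1,  28.4, -23.5]), np.float64(-8.3)) [ 0.1 29.7  0. ]
0.3 (array([ 10. ,  38.1, -23.5]), np.float64(-11.2)) [ 1.2 39.8  0.1]
0.25 (array([ 11.5,  47.7, -23.5]), np.float64(-14.1)) [ 2.7 49.9  0.1]
0.2 (array([ 13.4,  57.3, -23.5]), np.float64(-16.9)) [ 4.8 59.9  0.1]
0.15 (array([ 15.8,  66.8, -23.4]), np.float64(-19.8)) [ 7.3 69.8  0.1]
0.1 (array([ 18.7,  76.1, -23.4]), np.float64(-22.7)) [10.4 79.5  0.1]
0.08 (array([ 20. ,  79.8, -23.4]), np.float64(-23.8)) [11.7 83.4  0.1]
0.06 (array([ 21.3,  83.4, -23.4]), np.float64(-25.0)) [13.1 87.2  0.1]
0.04 (array([ 22.7,  87. , -23.4]), np.float64(-26.1)) [14.6 91.   0.1]
0.02 (array([ 24.2,  90.6, -23.4]), np.float64(-27.3)) [16.2 94.7  0.1]
0 (array([ 25.8,  94.2, -23.4]), np.float64(-28.4)) [17.9 98.5  0.2]
-0.01 (array([ 26.6,  96. , -23.4]), np.float64(-29.0)) [ 18.7 100.3   0.2]
-0.02 (array([ 27.4,  97.8, -23.4]), np.float64(-29.5)) [ 19.6 102.2   0.2]
-0.03 (array([ 28.3,  99.5, -23.4]), np.float64(-30.1)) [ 20.5 104.    0.2]
-0.04 (array([ 29.1, 101.3, -23.4]), np.float64(-30.7)) [ 21.4 105.8   0.2]
```

Emit:
send_rows([
  {"linear":[1,0,-3.3],"roll":0,"jaw":0},
  {"linear":[2.1,0,-6.7],"roll":0,"jaw":0},
  {"linear":[3.2,0,-10],"roll":0,"jaw":0},
  {"linear":[4.5,0,-13.3],"roll":0,"jaw":0},
  {"linear":[5.8,0,-16.5],"roll":0,"jaw":0},
  {"linear":[7.2,0,-19.7],"roll":0,"jaw":0},
  {"linear":[9,0,-23.5],"roll":0,"jaw":0},
  {"linear":[9,0,-23.5],"roll":0,"jaw":0},
])

```text
time: 5.15
ee_pos: [0.5017, -0.0806, 0.22]
orientation: [180.0, -0.0, 51.0]
force: [4.5, 2.3, -5.4]
finger_gap: 0.0097
```

Emit:
send_rows([
  {"linear":[-0.4,8.9,0],"roll":-2.6,"jaw":0},
  {"linear":[-0.4,18.7,0],"roll":-5.5,"jaw":0},
  {"linear":[0.1,28.4,0],"roll":-8.3,"jaw":0},
  {"linear":[1,38.1,0],"roll":-11.2,"jaw":0},
  {"linear":[2.5,47.7,0],"roll":-14.1,"jaw":0},
  {"linear":[4.4,57.3,0],"roll":-16.9,"jaw":0},
  {"linear":[6.8,66.8,0],"roll":-19.8,"jaw":0},
  {"linear":[6.8,66.8,0],"roll":-19.8,"jaw":0},
])

```text
time: 6.15
ee_pos: [0.5575, -0.1181, 0.2197]
orientation: [-180.0, 0.0, 70.7]
force: [1.3, 2.2, -2.6]
finger_gap: 0.0099
```

```bash
cat > st.py <<'E'
from fit2 import *
d=np.load("grasp.npz");off,g0=d["off"],float(d["g0"])
s=env.observe();y=s["orientation"][2];R=Ro.from_euler('xyz',s["orientation"],degrees=True);E=np.array(s["ee_pos"])
# gate angle and lift best explaining TCP
q=least_squares(lambda v:(tabpos(*v)+Rz(g0-v[0])@off-E)*1000,[.1,.15])
n=Rz(p[2])@[1,0,0]
print("t",s["time"],"g,a",q.x.round(4),"res mm",q.fun.round(1),"yaw-gate",round(y-90-np.degrees(p[2]-q.x[0]),2),"F",s["force"].round(1),"F.n",round(float(s["force"]@n),1),"gap",s["finger_gap"])
def wp(g,a):
    return (R.inv().apply(tabpos(g,a)+Rz(g0-g)@off-E)*1000).round(1), round(y-np.degrees(p[2]-g)-90,1)
E
python3 - <<'E'
from st import *
for g in (.12,.1,.08,.06,.04,.03,.02,.01,0,-.01,-.02,-.03): print(g,wp(g,.18),)
cv2.imwrite("pics/w2.png",env.read_camera("wrist"))
E
```

```text
[ 0.6355  0.0611 -0.1839  0.4957  0.007 ] [ 0.2  0.7 -0.   0.9  0.6 -0.  -0.5  0.1 -0.2  0.3 -0.1 -0.3  0.1 -0.4
 -0.1 -0.2  0.5  0.3  0.  -0.4  0.   0.2]
[ 0.49572617 -0.08958503  0.198     ] 51.06088313201023 gnotch -0.026775902409635
(array([  6.5, -67.7,  23.7]), np.float64(19.7))
t 6.15 g,a [0.1533 0.1731] res mm [-0. -0.  0.] yaw-gate 0.04 F [ 1.3  2.2 -2.6] F.n 0.9 gap 0.009900221166219421
0.12 (array([ 0. ,  6.5, -0.9]), np.float64(-1.9))
0.1 (array([-0.1, 10.4, -0.9]), np.float64(-3.0))
0.08 (array([-0.2, 14.3, -0.9]), np.float64(-4.2))
0.06 (array([-0.1, 18.2, -0.9]), np.float64(-5.3))
0.04 (array([-0. , 22.1, -0.9]), np.float64(-6.4))
0.03 (array([ 0.1, 24. , -0.9]), np.float64(-7.0))
0.02 (array([ 0.2, 26. , -0.9]), np.float64(-7.6))
0.01 (array([ 0.3, 27.9, -0.9]), np.float64(-8.2))
0 (array([ 0.4, 29.9, -0.9]), np.float64(-8.7))
-0.01 (array([ 0.6, 31.8, -0.9]), np.float64(-9.3))
-0.02 (array([ 0.8, 33.7, -0.9]), np.float64(-9.9))
-0.03 (array([ 1. , 35.7, -0.9]), np.float64(-10.5))
```

View pics/w2.png

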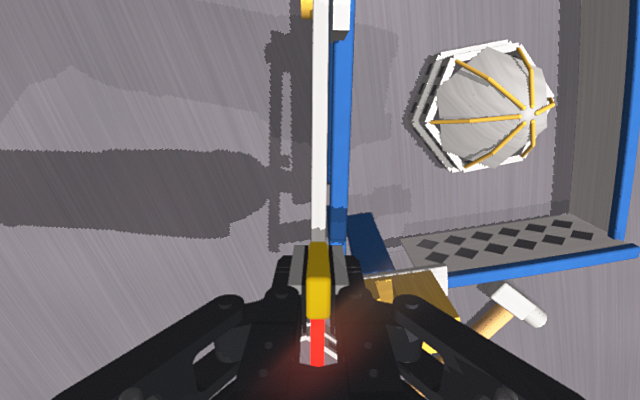

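Six pictures viewed so far: the tab is held, the gate follows and the bar is lifted. I'll swing on to just short of the notch.

Emit:
send_rows([
  {"linear":[0,5,0],"roll":-1.5,"jaw":0},
  {"linear":[-0.1,10.4,0],"roll":-3,"jaw":0},
  {"linear":[-0.2,14.3,0],"roll":-4.2,"jaw":0},
  {"linear":[-0.1,18.2,0],"roll":-5.3,"jaw":0},
  {"linear":[0,22.1,0],"roll":-6.4,"jaw":0},
  {"linear":[0.2,26,0],"roll":-7.6,"jaw":0},
  {"linear":[0.4,29.9,0],"roll":-8.7,"jaw":0},
  {"linear":[0.4,29.9,0],"roll":-8.7,"jaw":0},
])

```text
time: 7.2
ee_pos: [0.5863, -0.1281, 0.2199]
orientation: [180.0, 0.0, 79.5]
force: [-2.7, -5.2, 0.4]
finger_gap: 0.0096
```

```bash
python3 - <<'E'
from st import *
for g in (0,-.01,-.02,-.03,-.04): print(g,wp(g,.18))
E
```

```text
[ 0.6355  0.0611 -0.1839  0.4957  0.007 ] [ 0.2  0.7 -0.   0.9  0.6 -0.  -0.5  0.1 -0.2  0.3 -0.1 -0.3  0.1 -0.4
 -0.1 -0.2  0.5  0.3  0.  -0.4  0.   0.2]
[ 0.49572617 -0.08958503  0.198     ] 51.06088313201023 gnotch -0.026775902409635
(array([ 21.3, -96.1,  23.8]), np.float64(28.4))
t 7.2 g,a [-0.0028  0.1746] res mm [ 0.   0.1 -0. ] yaw-gate -0.15 F [-2.7 -5.2  0.4] F.n -1.7 gap 0.009634269815813019
0 (array([ 0.4, -0.5, -0.7]), np.float64(0.0))
-0.01 (array([ 0.3,  1.4, -0.7]), np.float64(-0.6))
-0.02 (array([ 0.2,  3.4, -0.7]), np.float64(-1.1))
-0.03 (array([ 0.1,  5.3, -0.7]), np.float64(-1.7))
-0.04 (array([ 0. ,  7.3, -0.7]), np.float64(-2.3))
```

Emit:
send_rows([
  {"linear":[0,0.5,0],"roll":-0.2,"jaw":0},
  {"linear":[0,1,0],"roll":-0.4,"jaw":0},
  {"linear":[0,1.5,0],"roll":-0.6,"jaw":0},
  {"linear":[0,2,0],"roll":-0.7,"jaw":0},
  {"linear":[0,2.5,0],"roll":-0.8,"jaw":0},
  {"linear":[0,2.5,0],"roll":-0.8,"jaw":0},
  {"linear":[0,2.5,0],"roll":-0.8,"jaw":0},
  {"linear":[0,2.5,0],"roll":-0.8,"jaw":0},
])

```text
time: 8.2
ee_pos: [0.5884, -0.1286, 0.22]
orientation: [180.0, 0.0, 80.2]
force: [-1.7, -4.6, 0.0]
finger_gap: 0.0096
```

Emit:
send_rows([
  {"linear":[0,0.3,0],"roll":-0.1,"jaw":0},
  {"linear":[0,0.6,0],"roll":-0.2,"jaw":0},
  {"linear":[0,0.9,0],"roll":-0.3,"jaw":0},
  {"linear":[0,1.2,0],"roll":-0.4,"jaw":0},
  {"linear":[0,1.2,0],"roll":-0.4,"jaw":0},
  {"linear":[0,1.2,0],"roll":-0.4,"jaw":0},
  {"linear":[0,1.2,0],"roll":-0.4,"jaw":0},
  {"linear":[0,1.2,0],"roll":-0.4,"jaw":0},
])

```text
time: 9.2
ee_pos: [0.5895, -0.1289, 0.22]
orientation: [180.0, 0.1, 80.6]
force: [-2.4, -5.0, -0.2]
finger_gap: 0.0097
```

```bash
python3 - <<'E'
from st import *
for g in (-.02,-.03,-.04): print(g,wp(g,.18))
E
```

```text
[ 0.6355  0.0611 -0.1839  0.4957  0.007 ] [ 0.2  0.7 -0.   0.9  0.6 -0.  -0.5  0.1 -0.2  0.3 -0.1 -0.3  0.1 -0.4
 -0.1 -0.2  0.5  0.3  0.  -0.4  0.   0.2]
[ 0.49572617 -0.08958503  0.198     ] 51.06088313201023 gnotch -0.026775902409635
(array([ 23.5, -98.9,  23.9]), np.float64(29.6))
t 9.2 g,a [-0.0199  0.1749] res mm [ 0.   0.1 -0. ] yaw-gate 0.03 F [-2.4 -5.  -0.2] F.n -1.5 gap 0.00971948014141196
-0.02 (array([ 0.4,  0. , -0.6]), np.float64(0.0))
-0.03 (array([ 0.3,  2. , -0.6]), np.float64(-0.6))
-0.04 (array([ 0.1,  3.9, -0.6]), np.float64(-1.1))
```

Emit:
send_rows([
  {"linear":[0,0.2,0],"roll":-0.1,"jaw":0},
  {"linear":[0,0.4,0],"roll":-0.1,"jaw":0},
  {"linear":[0,0.6,0],"roll":-0.2,"jaw":0},
  {"linear":[0,0.8,0],"roll":-0.2,"jaw":0},
  {"linear":[0,0.8,0],"roll":-0.2,"jaw":0},
  {"linear":[0,0.8,0],"roll":-0.2,"jaw":0},
  {"linear":[0,0.8,0],"roll":-0.2,"jaw":0},
  {"linear":[0,0.8,0],"roll":-0.2,"jaw":0},
])

```text
time: 10.2
ee_pos: [0.5903, -0.129, 0.22]
orientation: [180.0, 0.1, 80.8]
force: [-3.3, -5.4, 0.2]
finger_gap: 0.0099
```

Emit:
send_rows([
  {"linear":[0,0.2,0],"roll":-0.1,"jaw":0},
  {"linear":[0,0.4,0],"roll":-0.1,"jaw":0},
  {"linear":[0,0.6,0],"roll":-0.2,"jaw":0},
  {"linear":[0,0.8,0],"roll":-0.2,"jaw":0},
  {"linear":[0,0.8,0],"roll":-0.2,"jaw":0},
  {"linear":[0,0.8,0],"roll":-0.2,"jaw":0},
  {"linear":[0,0.8,0],"roll":-0.2,"jaw":0},
  {"linear":[0,0.8,0],"roll":-0.2,"jaw":0},
])

```text
time: 11.2
ee_pos: [0.5911, -0.1292, 0.22]
orientation: [180.0, 0.1, 81.0]
force: [-2.8, -4.9, 1.4]
finger_gap: 0.0097
```

Emit:
send_rows([
  {"linear":[0,0.2,0],"roll":-0.1,"jaw":0},
  {"linear":[0,0.4,0],"roll":-0.1,"jaw":0},
  {"linear":[0,0.6,0],"roll":-0.2,"jaw":0},
  {"linear":[0,0.7,0],"roll":-0.2,"jaw":0},
  {"linear":[0,0.7,0],"roll":-0.2,"jaw":0},
  {"linear":[0,0.7,0],"roll":-0.2,"jaw":0},
  {"linear":[0,0.7,0],"roll":-0.2,"jaw":0},
  {"linear":[0,0.7,0],"roll":-0.2,"jaw":0},
])

```text
time: 12.2
ee_pos: [0.5917, -0.1294, 0.22]
orientation: [180.0, 0.1, 81.2]
force: [-3.0, -5.6, 0.1]
finger_gap: 0.0096
```

```bash
python3 - <<'E'
from st import *
for g in (-.02,-.03,-.04): print(g,wp(g,.18))
for i in range(5): print(env.observe()["force"].round(1))
E
```

```text
[ 0.6355  0.0611 -0.1839  0.4957  0.007 ] [ 0.2  0.7 -0.   0.9  0.6 -0.  -0.5  0.1 -0.2  0.3 -0.1 -0.3  0.1 -0.4
 -0.1 -0.2  0.5  0.3  0.  -0.4  0.   0.2]
[ 0.49572617 -0.08958503  0.198     ] 51.06088313201023 gnotch -0.026775902409635
(array([  24.7, -101. ,   23.9]), np.float64(30.2))
t 12.2 g,a [-0.0315  0.175 ] res mm [ 0.   0.1 -0. ] yaw-gate -0.04 F [-3.  -5.6  0.1] F.n -1.9 gap 0.009630286390729414
-0.02 (array([ 0.6, -2.2, -0.6]), np.float64(0.6))
-0.03 (array([ 0.4, -0.3, -0.6]), np.float64(0.0))
-0.04 (array([ 0.3,  1.7, -0.6]), np.float64(-0.5))
[-3.  -5.6  0.1]
[-3.  -5.6  0.1]
[-3.  -5.6  0.1]
[-3.  -5.6  0.1]
[-3.  -5.6  0.1]
```

Emit:
send_rows([
  {"linear":[0,0.2,0],"roll":-0.1,"jaw":0},
  {"linear":[0,0.4,0],"roll":-0.1,"jaw":0},
  {"linear":[0,0.6,0],"roll":-0.2,"jaw":0},
  {"linear":[0,0.7,0],"roll":-0.2,"jaw":0},
  {"linear":[0,0.7,0],"roll":-0.2,"jaw":0},
  {"linear":[0,0.7,0],"roll":-0.2,"jaw":0},
  {"linear":[0,0.7,0],"roll":-0.2,"jaw":0},
  {"linear":[0,0.7,0],"roll":-0.2,"jaw":0},
])

```text
time: 13.2
ee_pos: [0.5924, -0.1295, 0.22]
orientation: [180.0, 0.1, 81.4]
force: [-2.8, -5.0, 0.4]
finger_gap: 0.0097
```

Emit:
send_rows([
  {"linear":[0,0.2,0],"roll":-0.1,"jaw":0},
  {"linear":[0,0.4,0],"roll":-0.1,"jaw":0},
  {"linear":[0,0.6,0],"roll":-0.2,"jaw":0},
  {"linear":[0,0.6,0],"roll":-0.2,"jaw":0},
  {"linear":[0,0.6,0],"roll":-0.2,"jaw":0},
  {"linear":[0,0.6,0],"roll":-0.2,"jaw":0},
  {"linear":[0,0.6,0],"roll":-0.2,"jaw":0},
  {"linear":[0,0.6,0],"roll":-0.2,"jaw":0},
])

```text
time: 14.2
ee_pos: [0.593, -0.1297, 0.22]
orientation: [180.0, 0.1, 81.6]
force: [-3.3, -6.6, 0.4]
finger_gap: 0.0096
```

Emit:
send_rows([
  {"linear":[0,0.2,0],"roll":-0.1,"jaw":0},
  {"linear":[0,0.4,0],"roll":-0.1,"jaw":0},
  {"linear":[0,0.5,0],"roll":-0.2,"jaw":0},
  {"linear":[0,0.5,0],"roll":-0.2,"jaw":0},
  {"linear":[0,0.5,0],"roll":-0.2,"jaw":0},
  {"linear":[0,0.5,0],"roll":-0.2,"jaw":0},
  {"linear":[0,0.5,0],"roll":-0.2,"jaw":0},
  {"linear":[0,0.5,0],"roll":-0.2,"jaw":0},
])

```text
time: 15.2
ee_pos: [0.5935, -0.1298, 0.22]
orientation: [180.0, 0.1, 81.8]
force: [-2.4, -6.0, 0.4]
finger_gap: 0.0099
```

```bash
python3 - <<'E'
from st import *
print(s["moment"])
a=env.read_camera("wrist");t=env.read_camera("top");sc=env.read_camera("scene")
cv2.imwrite("pics/w3.png",a)
r=lambda i,f:cv2.resize(i,None,fx=f,fy=f,interpolation=cv2.INTER_CUBIC)
A=r(a[230:400,240:480],2.5)   # 425x600
B=r(sc[205:260,255:335],5)
o=np.zeros((560,800,3),np.uint8); o[:275,:400]=B; o[:275,400:]=r(t[150:205,345:425],5); C=r(a[260:374,260:420],2.5);o[275:560,:400]=C
cv2.imwrite("pics/m3.png",o)
E
```

```text
[ 0.6355  0.0611 -0.1839  0.4957  0.007 ] [ 0.2  0.7 -0.   0.9  0.6 -0.  -0.5  0.1 -0.2  0.3 -0.1 -0.3  0.1 -0.4
 -0.1 -0.2  0.5  0.3  0.  -0.4  0.   0.2]
[ 0.49572617 -0.08958503  0.198     ] 51.06088313201023 gnotch -0.026775902409635
(array([  25.9, -102.5,   24. ]), np.float64(30.8))
t 15.2 g,a [-0.0409  0.1753] res mm [ 0.   0.1 -0.1] yaw-gate 0.01 F [-2.4 -6.   0.4] F.n -1.3 gap 0.009866294131614713
[-1.26023704  0.62459807 -0.20391976]
```

View pics/m3.png

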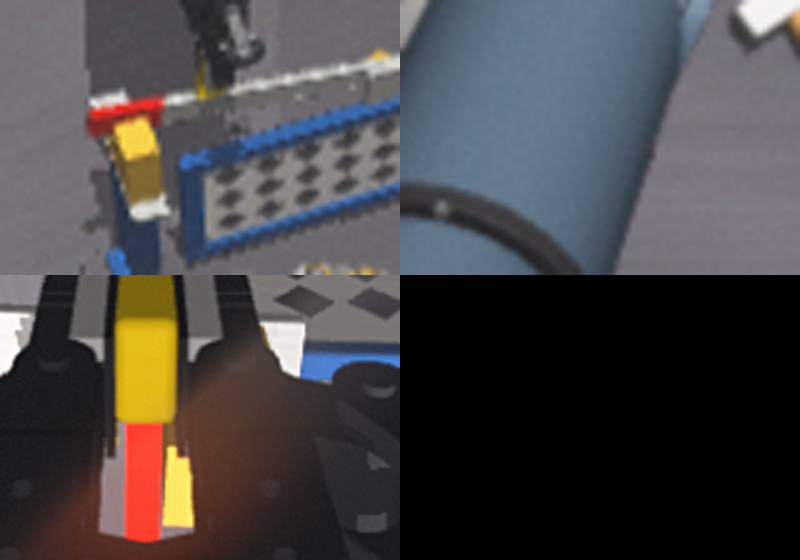

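In the wrist crop the red nose's right edge lies right beside the backstop top's yellow edge (x≈164), so contact is close. I'll take another half-millimetre step.

Emit:
send_rows([
  {"linear":[0,0.2,0],"roll":-0.1,"jaw":0},
  {"linear":[0,0.4,0],"roll":-0.1,"jaw":0},
  {"linear":[0,0.5,0],"roll":-0.1,"jaw":0},
  {"linear":[0,0.5,0],"roll":-0.1,"jaw":0},
  {"linear":[0,0.5,0],"roll":-0.1,"jaw":0},
  {"linear":[0,0.5,0],"roll":-0.1,"jaw":0},
  {"linear":[0,0.5,0],"roll":-0.1,"jaw":0},
  {"linear":[0,0.5,0],"roll":-0.1,"jaw":0},
])

```text
time: 16.35
ee_pos: [0.594, -0.1299, 0.22]
orientation: [180.0, 0.1, 81.9]
force: [-3.2, -5.6, 0.7]
finger_gap: 0.0099
```

Emit:
send_rows([
  {"linear":[0,0.2,0],"roll":-0.1,"jaw":0},
  {"linear":[0,0.4,0],"roll":-0.1,"jaw":0},
  {"linear":[0,0.5,0],"roll":-0.1,"jaw":0},
  {"linear":[0,0.5,0],"roll":-0.1,"jaw":0},
  {"linear":[0,0.5,0],"roll":-0.1,"jaw":0},
  {"linear":[0,0.5,0],"roll":-0.1,"jaw":0},
  {"linear":[0,0.5,0],"roll":-0.1,"jaw":0},
  {"linear":[0,0.5,0],"roll":-0.1,"jaw":0},
])

```text
time: 17.35
ee_pos: [0.5943, -0.13, 0.22]
orientation: [180.0, 0.1, 82.0]
force: [-4.8, -6.9, 1.9]
finger_gap: 0.0095
```

Emit:
send_rows([
  {"linear":[0,0.2,0],"roll":0,"jaw":0},
  {"linear":[0,0.4,0],"roll":0,"jaw":0},
  {"linear":[0,0.4,0],"roll":0,"jaw":0},
  {"linear":[0,0.4,0],"roll":0,"jaw":0},
  {"linear":[0,0.4,0],"roll":0,"jaw":0},
  {"linear":[0,0.4,0],"roll":0,"jaw":0},
  {"linear":[0,0.4,0],"roll":0,"jaw":0},
  {"linear":[0,0.4,0],"roll":0,"jaw":0},
])

```text
time: 18.35
ee_pos: [0.5944, -0.13, 0.22]
orientation: [-180.0, 0.1, 82.0]
force: [-5.0, -6.0, 1.0]
finger_gap: 0.0095
```

```bash
python3 - <<'E'
from st import *
g=q.x[0]
for a in (.175,.15,.12,.09,.06,.03,0): print(a,wp(g,a),wp(g+.0065,a))
E
```

```text
[ 0.6355  0.0611 -0.1839  0.4957  0.007 ] [ 0.2  0.7 -0.   0.9  0.6 -0.  -0.5  0.1 -0.2  0.3 -0.1 -0.3  0.1 -0.4
 -0.1 -0.2  0.5  0.3  0.  -0.4  0.   0.2]
[ 0.49572617 -0.08958503  0.198     ] 51.06088313201023 gnotch -0.026775902409635
(array([  26.3, -103.3,   24.1]), np.float64(30.9))
t 18.35 g,a [-0.0453  0.1752] res mm [ 0.   0.1 -0. ] yaw-gate -0.05 F [-5. -6.  1.] F.n -3.8 gap 0.009541782770919327
0.175 (array([0.1, 0. , 0.1]), np.float64(-0.0)) (array([ 0.2, -1.3,  0.1]), np.float64(0.3))
0.15 (array([-1.4,  0. ,  3.3]), np.float64(-0.0)) (array([-1.3, -1.3,  3.3]), np.float64(0.3))
0.12 (array([-3.1,  0. ,  7.1]), np.float64(-0.0)) (array([-3. , -1.3,  7.1]), np.float64(0.3))
0.09 (array([-4.6,  0. , 11. ]), np.float64(-0.0)) (array([-4.5, -1.3, 11. ]), np.float64(0.3))
0.06 (array([-6.1,  0. , 15. ]), np.float64(-0.0)) (array([-6. , -1.3, 15. ]), np.float64(0.3))
0.03 (array([-7.4,  0. , 19. ]), np.float64(-0.0)) (array([-7.3, -1.3, 19. ]), np.float64(0.3))
0 (array([-8.6,  0. , 23. ]), np.float64(-0.0)) (array([-8.5, -1.3, 23. ]), np.float64(0.3))
```

Contact with the backstop is confirmed: the motion stalled and Fx rose by about 2.5 N. I'll back off about 1.3 mm at the tab (notch middle) and lower to just above the lip top.

Emit:
send_rows([
  {"linear":[0,-1,0],"roll":0.2,"jaw":0},
  {"linear":[0,-1.8,0],"roll":0.3,"jaw":0},
  {"linear":[0,-1.8,0],"roll":0.3,"jaw":0},
  {"linear":[-1,-1.8,2.5],"roll":0.3,"jaw":0},
  {"linear":[-2,-1.8,5],"roll":0.3,"jaw":0},
  {"linear":[-3,-1.8,7.5],"roll":0.3,"jaw":0},
  {"linear":[-4,-1.8,9.5],"roll":0.3,"jaw":0},
  {"linear":[-4,-1.8,9.5],"roll":0.3,"jaw":0},
])

```text
time: 19.35
ee_pos: [0.5928, -0.1339, 0.2109]
orientation: [179.9, 0.1, 81.7]
force: [-1.9, -6.0, 4.2]
finger_gap: 0.0095
```

Emit:
send_rows([
  {"linear":[-0.3,0,0.8],"roll":0,"jaw":0},
  {"linear":[-0.6,0,1.6],"roll":0,"jaw":0},
  {"linear":[-0.9,0,2.4],"roll":0,"jaw":0},
  {"linear":[-1.2,0,3.2],"roll":0,"jaw":0},
  {"linear":[-1.2,0,3.2],"roll":0,"jaw":0},
  {"linear":[-1.2,0,3.2],"roll":0,"jaw":0},
  {"linear":[-1.2,0,3.2],"roll":0,"jaw":0},
  {"linear":[-1.2,0,3.2],"roll":0,"jaw":0},
])

```text
time: 20.35
ee_pos: [0.5927, -0.1351, 0.2078]
orientation: [179.9, 0.1, 81.7]
force: [-2.6, -6.3, 4.1]
finger_gap: 0.0095
```

```bash
python3 - <<'E'
from st import *
g=q.x[0]
for a in (.09,.06,.03,0): print(a,wp(g,a))
E
```

```text
[ 0.6355  0.0611 -0.1839  0.4957  0.007 ] [ 0.2  0.7 -0.   0.9  0.6 -0.  -0.5  0.1 -0.2  0.3 -0.1 -0.3  0.1 -0.4
 -0.1 -0.2  0.5  0.3  0.  -0.4  0.   0.2]
[ 0.49572617 -0.08958503  0.198     ] 51.06088313201023 gnotch -0.026775902409635
(array([  31. , -102.5,   11.6]), np.float64(30.6))
t 20.35 g,a [-0.0407  0.0803] res mm [ 0.1  0.2 -0.1] yaw-gate -0.1 F [-2.6 -6.3  4.1] F.n -1.4 gap 0.009460522940489147
0.09 (array([ 0.7,  0. , -1.2]), np.float64(-0.1))
0.06 (array([-0.7,  0. ,  2.8]), np.float64(-0.1))
0.03 (array([-2. ,  0. ,  6.8]), np.float64(-0.1))
0 (array([-3.2,  0. , 10.8]), np.float64(-0.1))
```

Emit:
send_rows([
  {"linear":[-0.3,0,0.8],"roll":0,"jaw":0},
  {"linear":[-0.5,-0.1,1.6],"roll":0,"jaw":0},
  {"linear":[-0.7,-0.1,2.4],"roll":0,"jaw":0},
  {"linear":[-1,-0.2,3.2],"roll":0,"jaw":0},
  {"linear":[-1.2,-0.2,4],"roll":0,"jaw":0},
  {"linear":[-1.2,-0.2,4],"roll":0,"jaw":0},
  {"linear":[-1.2,-0.2,4],"roll":0,"jaw":0},
  {"linear":[-1.2,-0.2,4],"roll":0,"jaw":0},
])

```text
time: 21.35
ee_pos: [0.5925, -0.1365, 0.2039]
orientation: [179.9, 0.1, 81.7]
force: [-2.0, -7.1, 3.8]
finger_gap: 0.0093
```

```bash
python3 - <<'E'
from st import *
g=q.x[0]
for a in (.06,.03,0): print(a,wp(g,a))
E
```

```text
[ 0.6355  0.0611 -0.1839  0.4957  0.007 ] [ 0.2  0.7 -0.   0.9  0.6 -0.  -0.5  0.1 -0.2  0.3 -0.1 -0.3  0.1 -0.4
 -0.1 -0.2  0.5  0.3  0.  -0.4  0.   0.2]
[ 0.49572617 -0.08958503  0.198     ] 51.06088313201023 gnotch -0.026775902409635
(array([  32.5, -102.5,    7.7]), np.float64(30.6))
t 21.35 g,a [-0.0406  0.0506] res mm [ 0.1  0.3 -0.1] yaw-gate -0.09 F [-2.  -7.1  3.8] F.n -0.6 gap 0.009307513908372563
0.06 (array([ 0.7,  0. , -1.2]), np.float64(-0.1))
0.03 (array([-0.6,  0. ,  2.8]), np.float64(-0.1))
0 (array([-1.8,  0. ,  6.9]), np.float64(-0.1))
```

It's going down freely, well below lip height, with no added force. I'll continue to level.

Emit:
send_rows([
  {"linear":[-0.3,0,1],"roll":0,"jaw":0},
  {"linear":[-0.5,0,2],"roll":0,"jaw":0},
  {"linear":[-0.8,0,3],"roll":0,"jaw":0},
  {"linear":[-1.1,0,4],"roll":0,"jaw":0},
  {"linear":[-1.4,0,5],"roll":0,"jaw":0},
  {"linear":[-1.6,0,6],"roll":0,"jaw":0},
  {"linear":[-1.6,0,6],"roll":0,"jaw":0},
  {"linear":[-1.6,0,6],"roll":0,"jaw":0},
])

```text
time: 22.35
ee_pos: [0.5922, -0.1384, 0.1979]
orientation: [179.9, 0.1, 81.7]
force: [-3.6, -8.0, 3.7]
finger_gap: 0.0097
```

```bash
python3 - <<'E'
from st import *
g=q.x[0]
for a in (.01,0): print(a,wp(g,a))
E
```

```text
[ 0.6355  0.0611 -0.1839  0.4957  0.007 ] [ 0.2  0.7 -0.   0.9  0.6 -0.  -0.5  0.1 -0.2  0.3 -0.1 -0.3  0.1 -0.4
 -0.1 -0.2  0.5  0.3  0.  -0.4  0.   0.2]
[ 0.49572617 -0.08958503  0.198     ] 51.06088313201023 gnotch -0.026775902409635
(array([  34.3, -102.5,    1.6]), np.float64(30.6))
t 22.35 g,a [-0.0405  0.0057] res mm [ 0.1  0.3 -0.1] yaw-gate -0.1 F [-3.6 -8.   3.7] F.n -2.0 gap 0.00967983595852715
0.01 (array([ 0.5,  0. , -0.5]), np.float64(-0.1))
0 (array([0.1, 0. , 0.9]), np.float64(-0.1))
```

Emit:
send_rows([
  {"linear":[0,0,0.4],"roll":0,"jaw":0},
  {"linear":[0,0,0.8],"roll":0,"jaw":0},
  {"linear":[0,0,0.8],"roll":0,"jaw":0},
  {"linear":[0,0,0.8],"roll":0,"jaw":10},
  {"linear":[0,0,0.8],"roll":0,"jaw":14},
  {"linear":[0,0,0.8],"roll":0,"jaw":20},
  {"linear":[0,0,0.8],"roll":0,"jaw":26},
  {"linear":[0,0,0.8],"roll":0,"jaw":30},
])

```text
time: 23.35
ee_pos: [0.592, -0.1362, 0.1962]
orientation: [-180.0, -0.0, 81.8]
force: [0.7, 0.0, 0.1]
finger_gap: 0.0298
```

Emit:
send_rows([
  {"linear":[0,0,0],"roll":0,"jaw":30},
  {"linear":[0,0,0],"roll":0,"jaw":30},
  {"linear":[0,0,-5],"roll":0,"jaw":30},
  {"linear":[0,0,-15],"roll":0,"jaw":30},
  {"linear":[0,0,-30],"roll":0,"jaw":30},
  {"linear":[0,0,-60],"roll":0,"jaw":30},
  {"linear":[0,0,-90],"roll":0,"jaw":30},
  {"linear":[0,0,-110],"roll":0,"jaw":30},
])

```text
time: 24.35
ee_pos: [0.5922, -0.1368, 0.309]
orientation: [179.9, 0.0, 81.7]
force: [0.3, 0.5, -1.1]
finger_gap: 0.0297
```

```bash
python3 - <<'E'
from h import *
s=env.observe();print(s["time"],s["ee_pos"],s["force"],s["finger_gap"])
a=env.read_camera("wrist");sc=env.read_camera("scene")
r=lambda i,f:cv2.resize(i,None,fx=f,fy=f,interpolation=cv2.INTER_CUBIC)
o=np.zeros((560,800,3),np.uint8);o[:300,:400]=r(sc[205:265,255:335],5);o[:300,400:]=r(a[140:290,240:440],2)
o[300:,:416]=r(a,.65)
cv2.imwrite("pics/m4.png",o)
E
```

```text
24.35 [ 0.59223467 -0.13683641  0.30903115] [ 0.32472974  0.53690824 -1.06113602] 0.02966690656062141
```

View pics/m4.png

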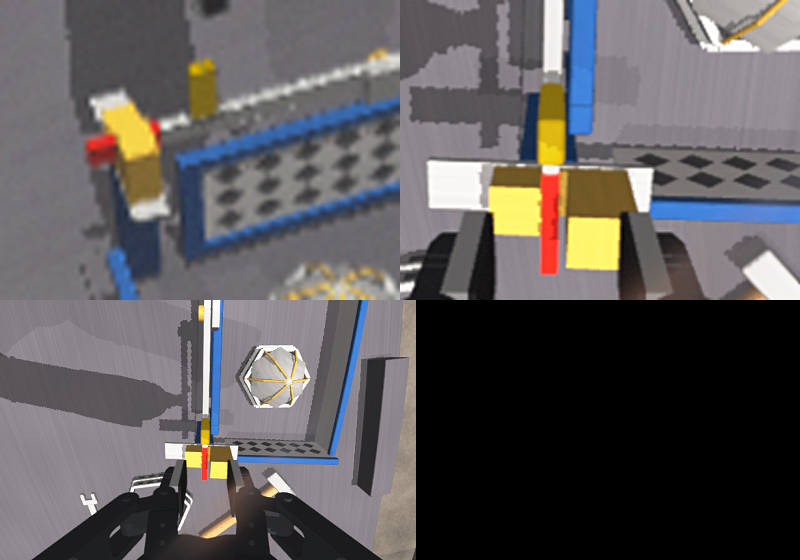

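The picture shows the red nose lying in the notch between lip and backstop, with the gate held and the gripper clear. I'll check numerically that the bar is level before handing in.

```bash
python3 - <<'E'
from fit2 import *
for a in (0,.03,.06):
    c,s=np.cos(a),np.sin(a)
    f=lambda u,v:(u*c-v*s,.16+u*s+v*c)
    o=[]
    for u,v in((.22,.01),(.22,-.01),(.135,.062)):
        l,z=f(u,v);o.append((proj(ms,[gate(np.r_[p[:3],-.033,0],(-.014,-.07-l,z))])[0]-[255,205]+.5)*5-.5)
    print(a,np.round(o).tolist())
E
```

```text
[ 0.6355  0.0611 -0.1839  0.4957  0.007 ] [ 0.2  0.7 -0.   0.9  0.6 -0.  -0.5  0.1 -0.2  0.3 -0.1 -0.3  0.1 -0.4
 -0.1 -0.2  0.5  0.3  0.  -0.4  0.   0.2]
[ 0.49572617 -0.08958503  0.198     ] 51.06088313201023 gnotch -0.026775902409635
(array([  33.1, -103.5,  113.1]), np.float64(30.7))
0 [[87.0, 149.0], [89.0, 166.0], [201.0, 68.0]]
0.03 [[87.0, 143.0], [88.0, 161.0], [204.0, 63.0]]
0.06 [[87.0, 137.0], [88.0, 155.0], [206.0, 59.0]]
```

```bash
python3 - <<'E'
from fit2 import *
im=env.read_camera("scene")[210:245,265:310];im=cv2.resize(im,None,fx=16,fy=16,interpolation=cv2.INTER_NEAREST)
for a,col in ((0,(0,255,0)),(.04,(255,0,255))):
    c,s=np.cos(a),np.sin(a)
    for u,v in((.22,.01),(.22,-.01),(.144,.062),(.126,.062),(.144,.01)):
        l,z=u*c-v*s,.16+u*s+v*c
        x=-.009 if v>.05 or u<.2 else -.010
        o=(proj(ms,[gate(np.r_[p[:3],-.033,0],(x,-.07-l,z))])[0]-[265,210]+.5)*16
        cv2.drawMarker(im,tuple(int(i) for i in o),col,0,14,2)
cv2.imwrite("pics/z.png",im);print(env.observe()["time"])
E
```

```text
[ 0.6355  0.0611 -0.1839  0.4957  0.007 ] [ 0.2  0.7 -0.   0.9  0.6 -0.  -0.5  0.1 -0.2  0.3 -0.1 -0.3  0.1 -0.4
 -0.1 -0.2  0.5  0.3  0.  -0.4  0.   0.2]
[ 0.49572617 -0.08958503  0.198     ] 51.06088313201023 gnotch -0.026775902409635
(array([  33.1, -103.5,  113.1]), np.float64(30.7))
24.5
```

View pics/z.png

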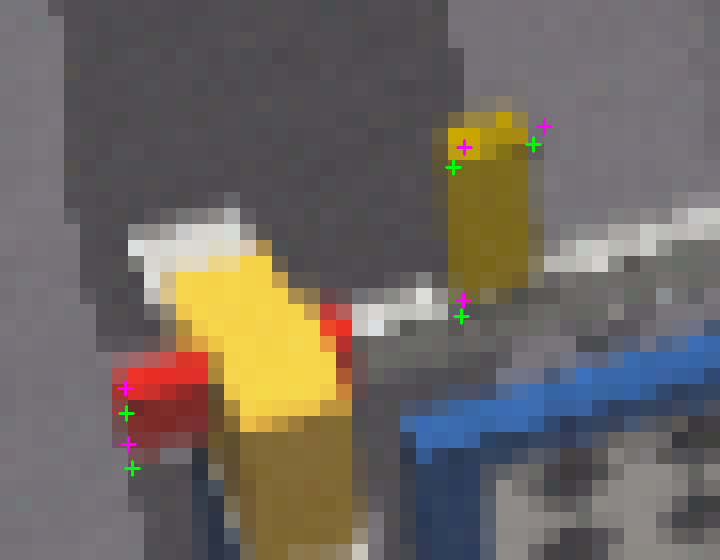

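The pixel check leaves about 0.02 rad of doubt: the nose looks about 1 px high, while the tab fits level. I'll settle it by touch, coming down on the tab top with closed fingers (a level bar gives contact at TCP z≈0.233).

```bash
python3 - <<'E'
from fit2 import *
T=tabpos(-.031,0);T[2]=.238;print(T,tool(T,81.7))
E
```

```text
[ 0.6355  0.0611 -0.1839  0.4957  0.007 ] [ 0.2  0.7 -0.   0.9  0.6 -0.  -0.5  0.1 -0.2  0.3 -0.1 -0.3  0.1 -0.4
 -0.1 -0.2  0.5  0.3  0.  -0.4  0.   0.2]
[ 0.49572617 -0.08958503  0.198     ] 51.06088313201023 gnotch -0.026775902409635
(array([  32.9, -102.7,  111.6]), np.float64(30.7))
[ 0.59039158 -0.13940676  0.238     ] (array([-2.9, -1.8, 69.9]), np.float64(0.1))
```

Emit:
send_rows([
  {"linear":[-2,-1.8,0],"roll":0,"jaw":0},
  {"linear":[-2,-1.8,10],"roll":0,"jaw":0},
  {"linear":[-2,-1.8,25],"roll":0,"jaw":0},
  {"linear":[-2,-1.8,40],"roll":0,"jaw":0},
  {"linear":[-2,-1.8,55],"roll":0,"jaw":0},
  {"linear":[-2,-1.8,65],"roll":0,"jaw":0},
  {"linear":[-2,-1.8,65],"roll":0,"jaw":0},
  {"linear":[-2,-1.8,65],"roll":0,"jaw":0},
])

```text
time: 25.5
ee_pos: [0.5901, -0.1384, 0.2417]
orientation: [180.0, 0.0, 81.8]
force: [1.3, -0.3, -0.1]
finger_gap: -0.0001
```

Emit:
send_rows([
  {"linear":[0,0,0.7],"roll":0,"jaw":0},
  {"linear":[0,0,1.4],"roll":0,"jaw":0},
  {"linear":[0,0,2.1],"roll":0,"jaw":0},
  {"linear":[0,0,2.8],"roll":0,"jaw":0},
  {"linear":[0,0,3.5],"roll":0,"jaw":0},
  {"linear":[0,0,4],"roll":0,"jaw":0},
  {"linear":[0,0,4],"roll":0,"jaw":0},
  {"linear":[0,0,4],"roll":0,"jaw":0},
])

```text
time: 26.5
ee_pos: [0.5898, -0.1382, 0.2373]
orientation: [180.0, 0.0, 81.8]
force: [0.2, -0.4, 0.5]
finger_gap: 0.0004
```

Emit:
send_rows([
  {"linear":[0,0,0.4],"roll":0,"jaw":0},
  {"linear":[0,0,0.8],"roll":0,"jaw":0},
  {"linear":[0,0,1.2],"roll":0,"jaw":0},
  {"linear":[0,0,1.6],"roll":0,"jaw":0},
  {"linear":[0,0,2],"roll":0,"jaw":0},
  {"linear":[0,0,2],"roll":0,"jaw":0},
  {"linear":[0,0,2],"roll":0,"jaw":0},
  {"linear":[0,0,2],"roll":0,"jaw":0},
])

```text
time: 27.5
ee_pos: [0.5898, -0.1382, 0.2353]
orientation: [180.0, 0.0, 81.8]
force: [0.1, 0.7, -0.5]
finger_gap: 0.0002
```

No contact yet at 0.2353 m, so the bar angle is under about 0.017 rad. I'll go a little further to find the contact.

Emit:
send_rows([
  {"linear":[0,0,0.3],"roll":0,"jaw":0},
  {"linear":[0,0,0.6],"roll":0,"jaw":0},
  {"linear":[0,0,0.9],"roll":0,"jaw":0},
  {"linear":[0,0,1.2],"roll":0,"jaw":0},
  {"linear":[0,0,1.2],"roll":0,"jaw":0},
  {"linear":[0,0,1.2],"roll":0,"jaw":0},
  {"linear":[0,0,1.2],"roll":0,"jaw":0},
  {"linear":[0,0,1.2],"roll":0,"jaw":0},
])

```text
time: 28.5
ee_pos: [0.5899, -0.1382, 0.2341]
orientation: [180.0, 0.0, 81.8]
force: [-0.7, -0.5, -0.3]
finger_gap: 0.0001
```

Emit:
send_rows([
  {"linear":[0,0,0.3],"roll":0,"jaw":0},
  {"linear":[0,0,0.6],"roll":0,"jaw":0},
  {"linear":[0,0,0.9],"roll":0,"jaw":0},
  {"linear":[0,0,1],"roll":0,"jaw":0},
  {"linear":[0,0,1],"roll":0,"jaw":0},
  {"linear":[0,0,1],"roll":0,"jaw":0},
  {"linear":[0,0,1],"roll":0,"jaw":0},
  {"linear":[0,0,1],"roll":0,"jaw":0},
])

```text
time: 29.5
ee_pos: [0.5899, -0.1382, 0.2332]
orientation: [180.0, -0.0, 81.8]
force: [0.6, 0.2, 2.2]
finger_gap: -0.0002
```

Contact came at 0.2332 m, which is the level height, so the bar is fully home. I'll retreat and hand in.

Emit:
send_rows([
  {"linear":[0,0,-5],"roll":0,"jaw":0},
  {"linear":[0,0,-20],"roll":0,"jaw":0},
  {"linear":[0,0,-40],"roll":0,"jaw":0},
  {"linear":[0,0,-70],"roll":0,"jaw":0},
  {"linear":[0,0,-100],"roll":0,"jaw":0},
  {"linear":[0,0,-110],"roll":0,"jaw":0},
  {"linear":[0,0,-110],"roll":0,"jaw":0},
  {"linear":[0,0,-110],"roll":0,"jaw":0},
])

```text
time: 30.5
ee_pos: [0.5894, -0.138, 0.3421]
orientation: [-179.9, -0.0, 81.8]
force: [-1.0, -0.4, -0.4]
finger_gap: -0.0
```

```bash
python3 - <<'E'
from plant import env
import cv2
cv2.imwrite("pics/end.png",env.read_camera("wrist"));s=env.observe();print(s["time"],s["ee_pos"],s["force"]);print(env.close_job())
E
```

```text
30.55 [ 0.5894112  -0.13799825  0.34196682] [-0.25276513 -0.28788086  0.18323265]
the job is handed in; nothing more can be done
None
```

View pics/end.png

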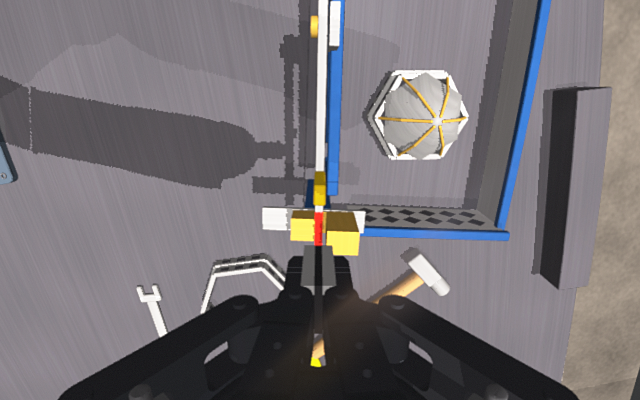

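The gate is shut and latched, and I handed the job in at 30.55 s. No verdict came back, so success rests on my own checks.

**What I did:** I pinched the yellow tab, lifted the bar to about 0.175 rad and swung the gate shut. I crept forward until the bar touched the backstop, where the force rose by about 2.5 N. Then I backed off about 1.3 mm at the tab, lowered the bar into the notch, let go and moved clear.

**Last checks:**
- **Latch:** the final picture (red nose near (318,228)) shows the nose between lip and backstop, the gate held and the gripper clear. I estimate a gate angle of about −0.03 rad.
- **Bar level:** touching the tab top with closed fingers made contact at TCP height 0.2332 m, against 0.233 m expected for a level bar.
- **Bench:** I moved nothing else that I know of. The lamp looks untouched, but I did not measure its position again.

**What disagreed:**
- **Bar angle:** the scene camera's pixels suggested up to about 0.02 rad, at the limit of its resolution. The touch test settled it as level.
- **Backstop:** it was about 2–3 mm further in than the images had suggested.

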